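Light up the microscope with one stroke along the curved touch bar

ROBOT

A 6-joint arm with a two-finger parallel gripper is mounted at the origin on the work surface. World frame = base frame: x ahead of the robot, y to its left, z up, the work surface at z = 0. Lengths are in mm, angles in degrees, forces in N, time in s.
With the tool pointing down it reaches from about 250 to 850 mm from the base axis. Payload 12.5 kg.
Tool frame: the origin (TCP) lies between the finger pads, 19 mm behind the fingertips; this is the grasp point; z points along the fingers, y is the line along which they close (so a half turn about z gives the same grasp; the last joint's range is limited). The gripper opens to 93 mm and grips with 3 to 60 N. Pads are 15 mm wide; open, the fingers measure 128 mm over their backs; the gripper's body (75 mm by 188 mm) begins 65 mm behind the grasp point.
Start: joints at [-77.556, 20.094, 94.641, -0, 65.266, -4.847], TCP at [163.501, -525.121, 237.433] pointing down, gripper open.
Joint ranges: [-157.81, 157.81], [-45, 120.19], [0.68, 151.7], [-89.99, 269.99], [4.06, 180], [-164.3, 164.3]. Speed limits (degrees/s): [127.2, 127.2, 159.86, 180, 180, 180].

INTERFACE

Orientations are given as [roll, pitch, yaw] about the fixed x, y, z axes, in that order (R = Rz(yaw) Ry(pitch) Rx(roll)).
In Python, from plant import bot, optics gives the robot as it stands. The module is installed in compiled form; this text tells all that it offers.
- The arm moves only by the tool play_rows, never from a script. Its argument "plan" is a list of rows, each a list of 4 numbers: the shift along the tool's x, y, z in mm, then the turn about the tool's z in rad. A call has 1 to 10 rows; each row shifts and turns the commanded pose from where the row before left it, along the tool's axes as they then stand; what a row does not reach is not made up. A row lasts 1/12 s, in which the tool goes at most 41.7 mm and 7.16 degrees, less where a joint would pass 70% of its speed; a pose out of reach is approached as far as the arm can. A call is refused whole if a number of a shift passes 41.7 or a number of a turn 0.125, either way. A call with a gripper value outside its range is refused whole. "hand" is the closure, from -1 (fully open) to 1 (shut), so that 0 is half open, set as the call begins (left out, the last holds). The fingers move at their own pace and stop on an object; the grip force is fixed at half the most. Time passes only in rows, so rows that do not move let the fingers close. It gives the time, the measured TCP pose, the force, the opening and the grip force at its end, in the units of the state.
- bot.get_state(): the state, without advancing time (a new reading comes with each control period).
- optics.read_camera(name): name is "scene" or "top" or "wrist"; returns (picture, depth): 480x640x3 uint8, red, green, blue; 480x640 float32, mm along the optical axis (not along the pixel's ray), 0 where there is no reading.
- optics.camera_params(name): a dict with "fx", "fy", "cx", "cy" (pixels), "R" (3x3) and "t" (3): a world point X has camera coordinates R X + t; the wrist camera has in their place "hand_eye" (4x4, takes a point from camera to tool coordinates, whose origin is the TCP and whose axes are the flange's). Camera axes: x right, y down, z forward; pixel columns grow to the right and rows downward; lengths in mm; the calibration is good to about 2 mm. A picture is of the moment at which its call begins: read the wrist's pose just before it. camera_params takes no time and is no camera call.
- bot.hand_in(): hands the job in; it is judged then, once.
The state is a dict: "time_s": time; "q": joint angles; "joint_vel": joint speeds; "joint_efforts": joint torques, N m; "eef_pos": TCP position; "tool_rot": TCP orientation; "wrist_force": force on the tool from outside, world axes, zero at the start; "wrist_torque": the same for the moment, N m; "opening": finger opening in mm; "grip_force": force on a finger pad.
Only numpy, scipy, OpenCV 4.12 (cv2) and the standard library are available. Lean on these libraries where they do the work, as an engineer would, in place of code of your own. Each camera call takes 0.05 s, during which the arm holds its last target. There are 200 camera calls.

TASK

Two small desktop controllers lie on the microscope bench; on the one with the curved touch bar, turn the lamp up: with the fingertips closed and pointing straight down, stroke lightly along the middle of the sprung bar in one unbroken pass, from its narrow end round the bend to its wide end, keeping it pressed down a little all the way. Finish while holding there: the program ends with the fingertips still resting on the wide end and pressing it lightly down. Grasp and lift nothing, keep off the controller with the straight bar, and leave both controllers, the vials on them and the other things around where they are.

Things in the scene. Friction and masses are not known exactly. Their poses are not given: they have to be found in the camera images.
- pad_curve: desktop controller, loose: off-white case 136 (x) x 236 (y) x 22 mm high, 0.85 kg; origin under its centre. Its black bar is an arc, radius 100 mm, 120 degrees, centre at x -55, y 0 mm, bulging to +x; rounded ends, narrow (8 mm wide) at -y, wide (36 mm) at +y, tapering evenly. Flat top 30 mm above the underside, 8 mm proud of the case. Any yaw
- bar_curve (a joint): how far the curved bar is pressed down, in m: 0 at rest, 0.007 at its stop. It sinks as a whole, staying level, wherever it is pressed: about 1 N starts it, 1 N more for each 1.1 mm, 7 N at the stop. A stroke counts as touching from 0.8 mm down; 2 to 5 mm is a good depth
- mark0 (a point): point on the flat top of the curved bar, on its centre line, 15 mm from the very tip of its narrow end: the stroke starts here. It rides down with the bar
- mark1 (a point): point on the flat top of the curved bar, on its centre line, 38 mm along the curve from mark0. It rides down with the bar
- mark2 (a point): point on the flat top of the curved bar, on its centre line, 75 mm along the curve from mark0. It rides down with the bar
- mark3 (a point): point on the flat top of the curved bar, on its centre line, 113 mm along the curve from mark0. It rides down with the bar
- mark4 (a point): point on the flat top of the curved bar, on its centre line, 151 mm along the curve from mark0. It rides down with the bar
- mark5 (a point): point on the flat top of the curved bar, on its centre line, 28 mm from the very tip of its wide end: the stroke finishes and rests here. It rides down with the bar
- pad_straight: desktop controller, loose: off-white case 136 (x) x 236 (y) x 22 mm high, 0.85 kg; origin under its centre. The same kind of case, with a straight tapering bar (180 mm long between its end centres, along y at x = 25 mm) in place of the curved one, also 30 mm high. Not to be touched
- vial_a: small white-capped sample vial, 22 mm across, 38 mm high, 40 g, standing on the case of pad_curve in the hollow of the curve (centre 60 mm or more from the bar's centre line); origin at the centre of its underside
- vial_b: the same kind of vial, standing on pad_straight
- dish: small clear covered culture dish, 38 mm across, 12 mm high, on the table; origin under its centre
- objective: steel microscope objective standing nose up, 34 mm across, 46 mm high; origin under its centre
- slide_box: grey slide box 87 x 102 x 30 mm; origin under its centre
- oil_bottle: small bottle, 32 mm across, 55 mm high; origin under its centre

How it is judged (in metres and radians):
On the way, in this order (a step that is already met when the one before it is completed fails the run):
1. the bar is pressed down with the fingertips at the narrow end (tool point within 15 mm of mark0, seen from above) (horizontal distance between the grasp point and mark0 below 0.015 m and value of joint bar_curve above 0.0008 m), for 0.05 s.
2. the bar is pressed down with the fingertips at the second mark (tool point within 15 mm of mark1, seen from above) (horizontal distance between the grasp point and mark1 below 0.015 m and value of joint bar_curve above 0.0008 m), for 0.05 s.
3. the bar is pressed down with the fingertips at the third mark (tool point within 15 mm of mark2, seen from above) (horizontal distance between the grasp point and mark2 below 0.015 m and value of joint bar_curve above 0.0008 m), for 0.05 s.
4. the bar is pressed down with the fingertips at the fourth mark (tool point within 15 mm of mark3, seen from above) (horizontal distance between the grasp point and mark3 below 0.015 m and value of joint bar_curve above 0.0008 m), for 0.05 s.
5. the bar is pressed down with the fingertips at the fifth mark (tool point within 15 mm of mark4, seen from above) (horizontal distance between the grasp point and mark4 below 0.015 m and value of joint bar_curve above 0.0008 m), for 0.05 s.
6. the bar is pressed down with the fingertips at the wide end (tool point within 15 mm of mark5, seen from above) (horizontal distance between the grasp point and mark5 below 0.015 m and value of joint bar_curve above 0.0008 m), for 0.05 s.
At the end, for the whole second after the job is handed in: Fingertips on the wide end (tool point within 15 mm of mark5 from above) hold the curved bar at least 0.8 mm down with 0.5 to 15 N; controllers within 20 mm (straight one 15 mm) of their starts; vials upright; vials and other things within 20 mm of their starts (all of step 6 and contact force between the fingers and pad_curve between 0.5 and 15 N and distance of each of pad_curve, dish, objective, slide_box, oil_bottle, vial_a, vial_b from where it was at the start of the episode below 0.02 m and distance of pad_straight from where it was at the start of the episode below 0.015 m and angle between each of vial_a, vial_b's own z axis and vertical below 0.3 rad); the arm keeps its last pose, push and grip.
It fails at once if the stroke is broken: the fingertips are low over the bar (tool point within 15 mm of one of the four middle marks seen from above, and less than 45 mm above it) without pressing it (((horizontal distance between the grasp point and mark1 below 0.015 m and z of the grasp point in the frame of mark1 below 0.045 m) or (horizontal distance between the grasp point and mark2 below 0.015 m and z of the grasp point in the frame of mark2 below 0.045 m) or (horizontal distance between the grasp point and mark3 below 0.015 m and z of the grasp point in the frame of mark3 below 0.045 m) or (horizontal distance between the grasp point and mark4 below 0.015 m and z of the grasp point in the frame of mark4 below 0.045 m)) and value of joint bar_curve below 0.0003 m).
It fails at once if the curved controller is pushed harder than 16 N (contact force between the fingers and pad_curve above 16 N).
It fails at once if the straight controller is touched or moved more than 15 mm (contact force between any of the arm, the fingers and pad_straight above 1 N or distance of pad_straight from where it was at the start of the episode above 0.015 m).
It fails at once if the curved controller is lifted 8 mm or shifted more than 20 mm (height (world z) of pad_curve above 0.008 m or distance of pad_curve from where it was at the start of the episode above 0.02 m).
It fails at once if a vial is lifted 10 mm or tipped, or a vial or another thing is moved more than 20 mm (height (world z) of any of vial_a, vial_b above 0.032 m or angle between any of vial_a, vial_b's own z axis and vertical above 0.3 rad or distance of any of dish, objective, slide_box, oil_bottle, vial_a, vial_b from where it was at the start of the episode above 0.02 m).
It also fails if it takes over 38 s, if anything falls off the work surface, if the arm or the gripper's body presses on something with over 40 N, if the wrist force passes 120 N, or if a joint passes its speed limit or range.

## Working session

There is one attempt and no reset: what is moved stays moved. The work goes in short steps, Python scripts to look and compute and a tool call to move; the robot and the scene stay as the last step left them, time stands still between calls to the robot, and variables do not carry over. Pictures are saved under pics/ and viewed, at most 10 in all, crops included, and the job is handed in when it is done.

Besides the shell and the picture viewer there is one more tool, called as a command line: name --pt "numbers of a row" for each row, then --argument value for the rest. play_rows: Moves the arm, as the interface text tells. Its arguments: {"type":"object","properties":{"plan":{"type":"array","items":{"type":"array","items":{"type":"number"}}},"hand":{"type":"number"}},"required":["plan"]}

```bash
mkdir -p pics
python3 - <<'E'
from plant import bot, optics
import cv2,numpy as np
s=bot.get_state();print({k:np.round(v,2) for k,v in s.items()})
for n in("top","scene"):
    p,d=optics.read_camera(n);cv2.imwrite(f"pics/{n}.png",p[:,:,::-1]);np.savez(f"{n}.npz",p=p,d=d)
    print(n,optics.camera_params(n))
print(optics.camera_params("wrist"))
E
```

```text
{'time_s': np.float64(0.0), 'q': array([-77.56,  20.12,  94.68,  -0.  ,  65.26,  -4.85]), 'joint_vel': array([-0.07, -0.01, -0.07, -0.04, -0.06,  0.01]), 'joint_efforts': array([-0.000e+00, -4.973e+01, -2.853e+01,  7.000e-02,  3.000e-02,
       -0.000e+00]), 'eef_pos': array([ 163.43, -524.82,  236.9 ]), 'tool_rot': array([-1.7993e+02, -1.0000e-02,  1.7290e+01]), 'wrist_force': array([0.01, 0.7 , 0.17]), 'wrist_torque': array([-0.01,  0.04,  0.01]), 'grip_force': np.float64(0.0), 'opening': np.float64(92.77)}
top {'fx': 568.9639000740399, 'fy': 568.9639000740399, 'cx': 314.7715194509355, 'cy': 240.3305881683509, 'R': array([[-5.32732471e-02, -9.98579971e-01,  4.61925437e-05],
       [-9.75800700e-01,  5.20481715e-02, -2.12376979e-01],
       [ 2.12072994e-01, -1.13590860e-02, -9.77187810e-01]]), 't': array([  24.19517583,  520.38322227, 1372.59776051])}
scene {'fx': 568.5382275382487, 'fy': 568.5382275382487, 'cx': 319.2774080780325, 'cy': 239.54349533643443, 'R': array([[ 0.79059899,  0.61223935, -0.01078071],
       [ 0.51496662, -0.67430803, -0.5292618 ],
       [-0.33130442,  0.41288214, -0.84839008]]), 't': array([-411.92598948, -246.33661074, 1508.00206202])}
{'fx': 333.081903921592, 'fy': 333.081903921592, 'cx': 320.98731103270654, 'cy': 240.22146447618175, 'hand_eye': array([[ 2.79828425e-04, -9.53833468e-01, -3.00335875e-01,
         8.35326703e+01],
       [ 9.99999390e-01,  5.87684967e-04, -9.34704639e-04,
        -1.13074614e+00],
       [ 1.06805545e-03, -3.00335431e-01,  9.53833051e-01,
        -1.47352231e+02],
       [ 0.00000000e+00,  0.00000000e+00,  0.00000000e+00,
         1.00000000e+00]])}
```

View pics/top.png

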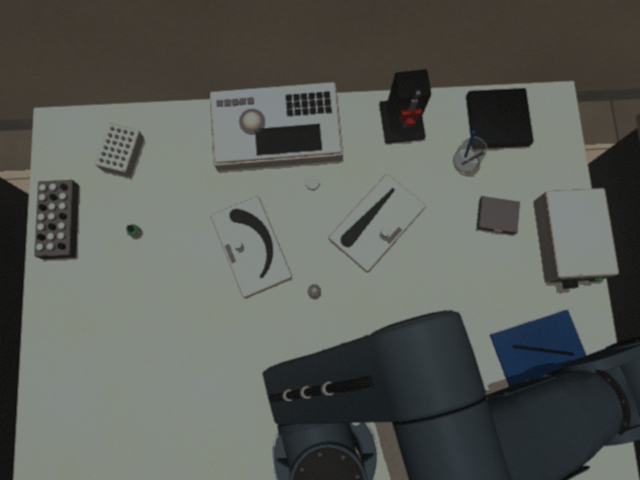

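The curved controller is at about pixel (250,246), with its narrow bar end at (265,276) and wide end at (238,215). The straight one is at (378,222). I'll fit the bar model to this view.

```bash
cat > h.py <<'E'
import numpy as np,cv2
from scipy.optimize import minimize
a=np.radians(np.linspace(-60,60,61)); 
def outline():
    w=np.linspace(4,18,61); c=np.array([-55,0])
    u=np.c_[np.cos(a),np.sin(a)]; n=100
    o=c+u*(n+w)[:,None]; i=c+u*(n-w)[:,None]
    def cap(k,r,s):
        t=a[k]+s*np.radians(np.linspace(0,180,13)); return c+u[k]*n+r*np.c_[np.cos(t),np.sin(t)]
    return np.vstack([o,cap(-1,18,1),i[::-1],cap(0,4,-1)[::-1]])
def mk(arc): t=-np.pi/3+(11+arc)/100; return np.array([-55+100*np.cos(t),100*np.sin(t)])
MARKS=np.array([mk(x) for x in(0,38,75,113,151,188.44)])
def tf(P,v): c,s=np.cos(v[2]),np.sin(v[2]); return P@np.array([[c,s],[-s,c]])+v[:2]
def proj(X,K,R,t): x=X@R.T+t; return np.c_[K['fx']*x[:,0]/x[:,2]+K['cx'],K['fy']*x[:,1]/x[:,2]+K['cy']]
def fit(mask,K,R,t,v0,z=30):
    m=cv2.GaussianBlur(mask.astype(np.float32),(0,0),1.0); O=outline()
    def ren(v):
        p=proj(np.c_[tf(O,v),np.full(len(O),z)],K,R,t)
        im=np.zeros(mask.shape,np.uint8); cv2.fillPoly(im,[np.round(p*16).astype(np.int32)],1,shift=4)
        return im
    f=lambda q: ((cv2.GaussianBlur(ren(q*[1,1,.01]).astype(np.float32),(0,0),1.0)-m)**2).sum()/mask.sum()
    best=None
    q=np.array(v0)*[1,1,100]
    for st in(15,4,1.5):
        S=np.vstack([q]+[q+st*e for e in np.eye(3)]); r=minimize(f,q,method='Nelder-Mead',options=dict(initial_simplex=S)); q=r.x
    return q*[1,1,.01],r.fun,ren(q*[1,1,.01])
E
python3 - <<'E'
from h import *
from plant import optics
for n in("top","scene"):
    z=np.load(n+".npz");K=optics.camera_params(n);R,t=K['R'],K['t']
    g=z['p'].max(2)
    if n=="top":
        C=-R.T@t
        def back(u,v,h=30):
            r=R.T@np.array([(u-K['cx'])/K['fx'],(v-K['cy'])/K['fy'],1]);return (C+r*(h-C[2])/r[2])[:2]
        A,B=back(265,276),back(238,215);d=B-A;yaw=np.arctan2(d[1],d[0])-np.pi/2
        v0=np.array([*((A+B)/2),yaw]);v0[:2]-=tf(np.array([[0.,0]]),[0,0,yaw])[0]+5*np.array([np.cos(yaw),np.sin(yaw)])
        print("v0",v0)
    else: v0=v
    p=proj(np.r_[v0[:2],30][None],K,R,t)[0];print(p)
    m=np.zeros(g.shape,np.uint8);cv2.circle(m,tuple(int(x) for x in p),62,1,-1)
    # keep the largest dark component
    k,l,s,_=cv2.connectedComponentsWithStats(((g<60)&(m>0)).astype(np.uint8))
    i=1+np.argmax(s[1:,4]);mask=(l==i);print(s[1:])
    v,e,im=fit(mask,K,R,t,v0);print(n,v,np.degrees(v[2]),e)
    o=z['p'][:,:,::-1].copy();cs,_=cv2.findContours(im,0,1);cv2.drawContours(o,cs,-1,(0,255,0),1)
    x,y=int(p[0]),int(p[1]);cv2.imwrite(f"pics/fit_{n}.png",cv2.resize(o[max(0,y-75):y+75,max(0,x-100):x+100],None,fx=4,fy=4))
    print(tf(MARKS,v).round(1))
E
```

```text
v0 [520.78463343 163.1369983   -1.19543761]
[249.54161835 245.94269376]
[[230 209  43  68 650]]
top [525.38601654 162.45877716  -1.20666969] -69.13708063875615 0.07939915583683894
[[451.6 129.8]
 [486.6 115.7]
 [523.4 115.4]
 [558.7 129. ]
 [586.4 154.6]
 [602.5 188.2]]
[361.67664819 197.71398096]
[[327 188  77  33 807]]
scene [526.75353373 159.01208062  -1.21743082] -69.75364774356112 0.008551300384445851
[[452.6 127.2]
 [487.5 112.7]
 [524.3 112. ]
 [559.7 125.2]
 [587.7 150.5]
 [604.1 183.9]]
```

View pics/fit_top.png

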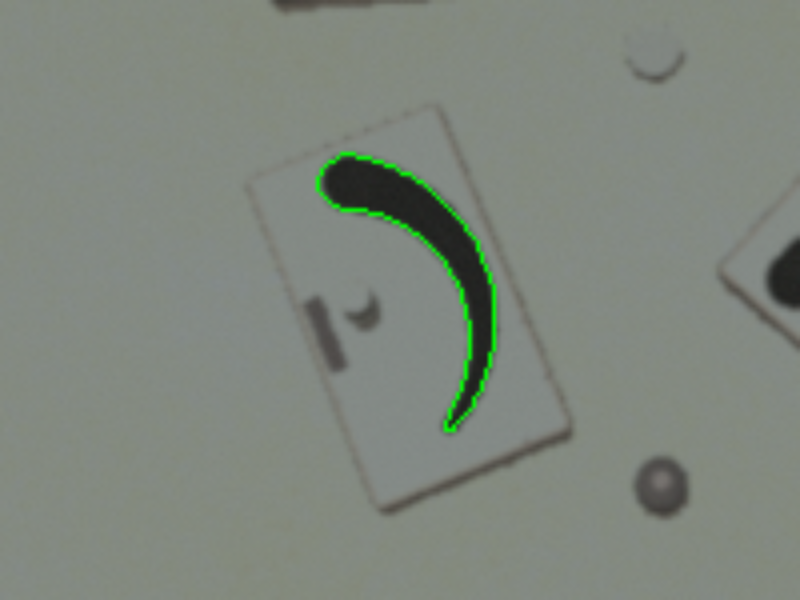

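View pics/scene.png

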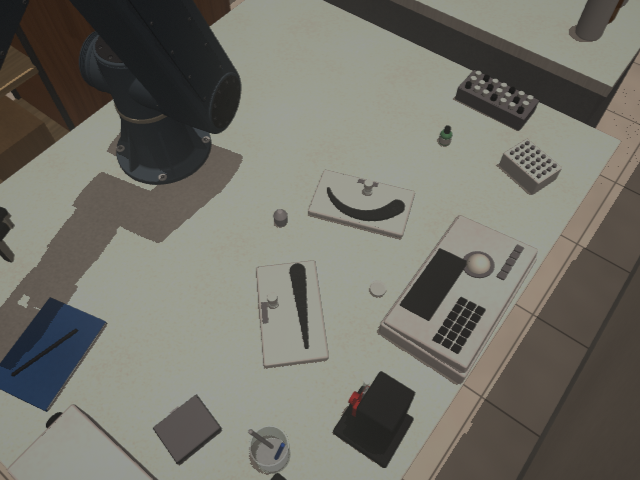

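Both views agree to about 3 mm; the average is enough to set out. Next I close the hand, square the yaw to 0, and travel high to above mark0 at about (452,128).

play_rows --pt "0 0 0 0.1006" --pt "0 0 0 0.1006" --pt "0 0 0 0.1006" --pt "0 0 0 0" --pt "14 -32 0 0" --pt "14 -32 0 0" --pt "14 -32 0 0" --pt "14 -32 0 0" --pt "14 -32 0 0" --pt "14 -32 0 0" --hand 1

```text
time_s: 0.93
eef_pos: [247.7, -331.5, 237.3]
tool_rot: [-180.0, 0.0, 0.2]
wrist_force: [0.7, -0.2, 0.3]
opening: 31.0
grip_force: 0.0
```

play_rows --pt "14 -32 0 0" --pt "14 -32 0 0" --pt "14 -32 0 0" --pt "14 -32 0 0" --pt "14 -32 0 0" --pt "14 -32 0 0" --pt "14 -32 0 0" --pt "14 -32 0 0" --pt "14 -32 0 0" --pt "14 -32 0 0"

```text
time_s: 1.77
eef_pos: [387.8, -11.3, 237.5]
tool_rot: [180.0, -0.0, 0.2]
wrist_force: [0.7, -0.3, -0.3]
opening: 0.5
grip_force: 0.0
```

play_rows --pt "14 -32 0 0" --pt "14 -32 0 0" --pt "14 -32 0 0" --pt "14 -32 0 0" --pt "0 0 0 0" --pt "0 0 0 0" --pt "0 0 0 0"

```text
time_s: 2.35
eef_pos: [443.0, 114.5, 237.2]
tool_rot: [180.0, 0.1, 0.1]
wrist_force: [-0.3, 0.2, -0.4]
opening: 0.5
grip_force: 0.0
```

Run:
```python
from h import *
from plant import bot,optics
from scipy.spatial.transform import Rotation as Ro
s=bot.get_state();p,d=optics.read_camera("wrist");K=optics.camera_params("wrist")
T=np.eye(4);T[:3,:3]=Ro.from_euler('xyz',s['tool_rot'],degrees=True).as_matrix();T[:3,3]=s['eef_pos']
W=np.linalg.inv(T@K['hand_eye']);R,t=W[:3,:3],W[:3,3]
v0=np.array([526,160.7,-1.212])
g=p.max(2);im0=np.zeros(g.shape,np.uint8)
O=outline();cv2.fillPoly(im0,[proj(np.c_[tf(O,v0),np.full(len(O),30)],K,R,t).astype(np.int32)],1)
roi=cv2.dilate(im0,np.ones((25,25)))
mask=(g<60)&(roi>0)
v,e,im=fit(mask,K,R,t,v0);print(v,np.degrees(v[2]),e);print(tf(MARKS,v).round(1))
ys,xs=np.where(im&(d>0));dd=d[ys,xs];X=np.c_[(xs-K['cx'])/K['fx']*dd,(ys-K['cy'])/K['fy']*dd,dd];Z=((X-t)@R)[:,2];print("bar z",np.percentile(Z,[10,50,90]))
o=p[:,:,::-1].copy()
for v_,c in((im,(0,255,0)),):
    cs,_=cv2.findContours(v_,0,1);cv2.drawContours(o,cs,-1,c,1)
cv2.imwrite("pics/w1.png",o)
print(s['eef_pos'],s['tool_rot'])
```

```text
[523.81250787 162.69263297  -1.20883659] -69.26123494899768 0.3359615138319672
[[449.9 130.2]
 [484.9 116. ]
 [521.7 115.7]
 [557.  129.1]
 [584.8 154.7]
 [600.9 188.3]]
bar z [28.9573854  30.15815718 31.17429876]
[443.03600888 114.54227251 237.1542073 ] [1.79982482e+02 5.09062591e-02 1.40506381e-01]
```

View pics/w1.png

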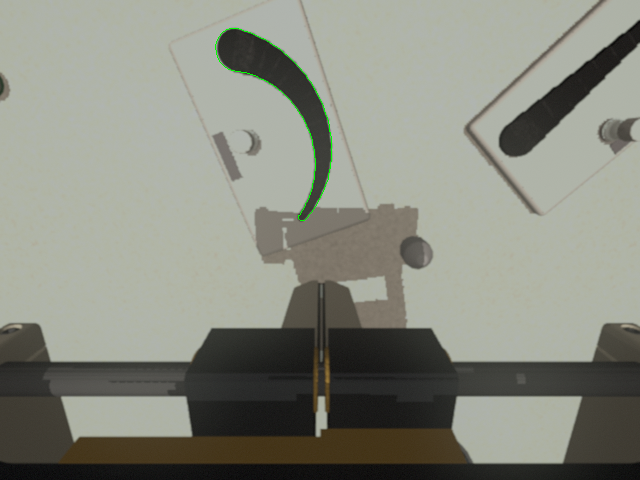

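The wrist fit follows the bar cleanly (narrow tip at about (301,219), wide end at (236,48)) and agrees with the top view. Next I go over mark0 at about (451,129.5) and come down to just above it.

play_rows --pt "8 -15 0 0" --pt "0 0 30 0" --pt "0 0 30 0" --pt "0 0 30 0" --pt "0 0 30 0" --pt "0 0 30 0" --pt "0 0 20 0" --pt "0 0 10 0" --pt "0 0 0 0" --pt "0 0 0 0"

```text
time_s: 3.23
eef_pos: [451.7, 129.3, 58.0]
tool_rot: [180.0, -0.0, -0.0]
wrist_force: [0.1, 0.5, 0.3]
opening: 0.2
grip_force: 0.0
```

play_rows --pt "0 0 2 0" --pt "0 0 2 0" --pt "0 0 2 0" --pt "0 0 1 0" --pt "0 0 0 0" --pt "0 0 0 0"

```text
time_s: 3.73
eef_pos: [451.5, 129.9, 50.6]
tool_rot: [-180.0, -0.0, 0.0]
wrist_force: [0.4, -0.2, 0.6]
opening: 0.6
grip_force: 0.0
```

play_rows --pt "0 0 1 0" --pt "0 0 1 0" --pt "0 0 1 0" --pt "0 0 0 0" --pt "0 0 0 0"

```text
time_s: 4.15
eef_pos: [451.6, 129.9, 47.5]
tool_rot: [-180.0, -0.0, 0.0]
wrist_force: [-0.1, 0.1, 1.8]
opening: 0.5
grip_force: 1.1
```

play_rows --pt "0 0 1 0" --pt "0 0 0.5 0" --pt "0 0 0 0" --pt "0 0 0 0"

```text
time_s: 4.48
eef_pos: [451.6, 129.9, 46.0]
tool_rot: [-180.0, -0.0, -0.0]
wrist_force: [-1.3, 0.1, 3.4]
opening: 0.6
grip_force: 1.8
```

Contact with 3.4 N, about 2.6 mm down. I compute the arc increments in tool axes.

Run:
```python
from h import *
v=np.array([525,162,-1.2105])
P=tf(np.array([mk(x) for x in np.linspace(0,188.4,25)]),v);print(P[0],P[-1])
d=np.diff(np.vstack([[451.6,129.9],P[1:]]),axis=0)
print((d*[1,-1]).round(1).tolist())
```

```text
[451.06673483 129.65289825] [602.15294536 187.40337541]
[[6.2, 4.3], [7.0, 3.5], [7.3, 2.9], [7.5, 2.3], [7.7, 1.7], [7.8, 1.1], [7.8, 0.5], [7.8, -0.1], [7.8, -0.7], [7.7, -1.3], [7.6, -1.9], [7.4, -2.5], [7.2, -3.1], [7.0, -3.6], [6.6, -4.2], [6.3, -4.7], [5.9, -5.2], [5.5, -5.6], [5.0, -6.0], [4.5, -6.4], [4.0, -6.7], [3.5, -7.0], [2.9, -7.3], [2.3, -7.5]]
```

play_rows --pt "0 0 0.8 0" --pt "0 0 0 0" --pt "3.1 2.2 0 0" --pt "3.1 2.1 0 0" --pt "3.5 1.8 0 0" --pt "3.5 1.7 0 0" --pt "7.3 2.9 0 0" --pt "7.5 2.3 0 0"

```text
time_s: 5.15
eef_pos: [480.0, 116.5, 45.1]
tool_rot: [180.0, 0.0, -0.0]
wrist_force: [-2.7, 0.3, 4.3]
opening: 0.3
grip_force: 2.2
```

play_rows --pt "7.7 1.7 0 0" --pt "7.8 1.1 0 0" --pt "7.8 0.5 0 0" --pt "7.8 -0.1 0 0" --pt "7.8 -0.7 0 0" --pt "7.7 -1.3 0 0" --pt "7.6 -1.9 0 0" --pt "7.4 -2.5 0 0"

```text
time_s: 5.82
eef_pos: [541.9, 120.2, 45.1]
tool_rot: [180.0, -0.0, -0.0]
wrist_force: [-3.0, -0.7, 4.3]
opening: 0.9
grip_force: 2.2
```

play_rows --pt "7.2 -3.1 0 0" --pt "7.0 -3.6 0 0" --pt "6.6 -4.2 0 0" --pt "6.3 -4.7 0 0" --pt "5.9 -5.2 0 0" --pt "5.5 -5.6 0 0"

```text
time_s: 6.32
eef_pos: [580.3, 147.0, 45.1]
tool_rot: [180.0, -0.0, 0.0]
wrist_force: [-2.3, -3.1, 4.5]
opening: 0.6
grip_force: 2.1
```

play_rows --pt "5.0 -6.0 0 0" --pt "4.5 -6.4 0 0" --pt "4.0 -6.7 0 0" --pt "3.5 -7.0 0 0" --pt "2.9 -7.3 0 0" --pt "2.3 -7.5 0 0" --pt "0 0 0 0" --pt "0 0 0 0"

```text
time_s: 6.98
eef_pos: [602.3, 188.4, 45.4]
tool_rot: [-179.9, -0.1, 0.0]
wrist_force: [1.5, 1.9, 5.7]
opening: 0.5
grip_force: 2.1
```

Run:
```python
from plant import bot,optics
import cv2,numpy as np
s=bot.get_state();print(s['eef_pos'],s['wrist_force'],s['time_s'],s['joint_vel'])
a=optics.read_camera("scene")[0];z=np.load("scene.npz")['p']
f=lambda i:cv2.resize(i[140:300,240:440,::-1],None,fx=2,fy=2)
cv2.imwrite("pics/end.png",np.hstack([f(z),f(a)]))
```

```text
[602.29111903 188.43420506  45.37025862] [1.52009977 1.89354588 5.67513824] 6.9833 [-0.57649839 -0.31591792  0.56976703 -0.15990123 -0.04723073 -0.27507857]
```

View pics/end.png

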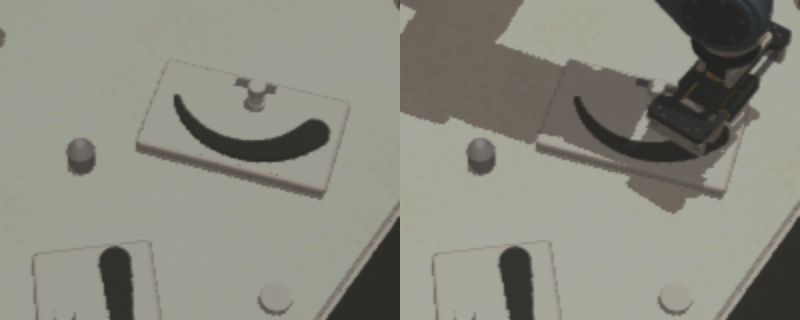

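The picture shows the pad unmoved (corner at (138,148) before, (538,148) after, so the same place), with the fingertips on the wide end. I let it settle, then hand in.

play_rows --pt "0 0 0 0" --pt "0 0 0 0" --pt "0 0 0 0" --pt "0 0 0 0"

```text
time_s: 7.37
eef_pos: [602.0, 187.4, 45.3]
tool_rot: [-180.0, -0.0, -0.0]
wrist_force: [1.9, 3.0, 5.1]
opening: 0.3
grip_force: 2.1
```

```bash
python3 -c "
from plant import bot
print(bot.get_state()['wrist_force'],bot.hand_in())"
```

```text
the job is handed in; nothing more can be done
[1.85501482 3.04864673 5.10092124] None
```

I stroked the curved bar in one unbroken pass and handed the job in at 7.4 s, with the fingertips still pressing the wide end at about 5 N; the last picture showed no shift of the curved controller, but hand-in returned no verdict.

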